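# Weigh the spare pill bottle and present its partner on the lazy Susan

### The arm

A 7-joint arm with a two-finger parallel gripper is mounted at the origin on the work surface. World frame = base frame: x ahead of the robot, y to its left, z up, the work surface at z = 0. Lengths are in m, angles in rad, forces in N, time in s.
With the tool pointing down it reaches from about 0.4 to 0.85 m from the base axis. Payload 6.9 kg.
Tool frame: the origin (TCP) lies midway between the tips of the shut fingers; the grasp point (between the pads) lies 19 mm behind it; x points along the fingers, y is the direction in which the jaws open and shut, and the axes are right-handed (so a half turn about x gives the same grasp; the last joint's range is limited). The gripper opens to 85 mm and grips with 20 to 120 N. Pads are 22 mm wide; open, the fingers measure 114 mm over their backs; the gripper's body (76 mm by 85 mm) begins 54 mm behind the grasp point. The pads swing forward as they close: fully open they stand 13 mm farther back than shut.
Start: joints at [-1.222, 0.507, -0.238, 1.5, 0.126, 1.149, -0.155], TCP at [0.15, 0.607, 0.231] pointing down, gripper open.
Joint ranges: [-3.08, 3.08], [-0.24, 2.05], [-1.43, 1.35], [0, 2.5], [-1.52, 4.66], [0.17, 1.96], [-2.89, 2.89]. Speed limits (rad/s): [2.39, 2.39, 3.14, 3.14, 3.14, 3.14, 3.14].

### API

Orientations are given as a rotation vector (axis times angle).
In Python, from workcell import manip, grab_frame, camera_params gives the robot as it stands.
- The arm moves only by the shell command python3 -m inch 'ROWS' [FORCE]. ROWS is JSON, a list of rows, each a list of 7 numbers: the turn, a rotation vector about the tool's x, y, z in units of 10 degrees (1.0 is 10 degrees), then the shift along the tool's x, y, z in units of 60 mm (1.0 is 60 mm), then the finger opening in mm, from 0 to 85.4. A call has 1 to 10 rows; each row shifts and turns the commanded pose from where the row before left it, along the tool's axes as they then stand; what a row does not reach is not made up. A row lasts 1/8 s, in which the tool goes at most 62.5 mm and 10.7 degrees, less where a joint would pass 70% of its speed; a pose out of reach is approached as far as the arm can. A call is refused whole if a number of a shift passes 1 or a number of a turn 1, either way. A call with a gripper value outside its range is refused whole. The fingers move at their own pace and stop on an object; FORCE is the grip in N (left out, the last holds). Time passes only in rows, so rows that do not move let the fingers close. It gives the time, the measured TCP pose, the force and the opening at its end, in the units of the state.
- manip.get_state(): the state, without advancing time (a new reading comes with each control period).
- grab_frame(name): name is "side" or "top"; returns (picture, depth): 480x640x3 uint8, red, green, blue; 480x640 float32, m along the optical axis (not along the pixel's ray), 0 where there is no reading.
- camera_params(name): a dict with "fx", "fy", "cx", "cy" (pixels), "k1" (the pictures are not rectified: a ray, as slopes to the right and down, at radius r is drawn at 1 + k1 r^2 times it, then the intrinsics apply), "view" (4x4, takes a point from world to camera coordinates). Camera axes: x right, y up, looking along -z (the intrinsics and any distortion apply to the point x, -y, -z); pixel columns grow to the right and rows downward; lengths in m; the calibration is good to about 2 mm. A picture is of the moment at which its call begins. camera_params takes no time and is no camera call.
- manip.sign_off(): hands the job in, once; it reports no verdict.
The state is a dict: "clock": time; "joints": joint angles; "qd": joint speeds; "joint_torque": joint torques, N m; "tool_pos": TCP position; "orientation": TCP orientation; "ft_force": force on the tool from outside, world axes, zero at the start; "moment": the same for the moment, N m; "gripper_width": finger opening in m.
Only numpy, scipy, OpenCV 4.12 (cv2) and the standard library are available. Lean on these libraries where they do the work, as an engineer would, in place of code of your own. Each camera call takes 0.05 s, during which the arm holds its last target.

### The job

I want to compare my two green-capped pill bottles: first stand the one that is out on the vanity upright on the middle of the spring scale's pan and let go of it, setting it down gently so the pan is never pushed to its stop. Then, by one of its blue finger posts, turn the lazy Susan until its green-capped bottle stands in front at the red arrow, and finish still gripping the post to hold the turntable still there. Do not touch the three bottles riding on it, keep them upright in their cups, and leave the dish with its pill splitter and the magnifier where they are.

Things in the scene. Friction and masses are not known exactly. Their poses are not given: they have to be found in the camera images.
- spare_vial: closed amber pill bottle with a green cap and white label, upright: body 40 mm diameter, 56 mm high, cap 44 mm diameter from 56 to 78 mm above its origin (centre of the underside); about 0.1 kg, loose. The one standing alone on the vanity, to be weighed
- pan_top (a point): centre of the upper face of the spring scale's flat round steel pan (90 mm diameter, no rim), 85 mm above the vanity when empty, over a white housing 110 x 110 x 50 mm; the point sinks with the pan. The scale is fixed to the vanity
- pan (a joint): how far the pan is pressed down, m: 0 empty, 0.030 at its stop; damped spring of about 150 N/m, so a bottle sinks it 4 to 8 mm and about 5 N pushes it to the stop
- susan_foot: fixed grey foot of the lazy Susan, 105 mm radius, 16 mm high; origin on the turning axis, at vanity height. Its -x axis points to the front, where a red arrow lies on a tongue that sticks out to 150 mm from the axis
- front_spot (a point): point fixed to the foot, 68 mm from the axis towards the red arrow: where the origin of the green-capped bottle must come
- turntable: the white plastic turntable, 125 mm radius, 10 mm thick, origin on its axis at its underside (18 mm above the vanity), z up; turns freely either way without end about the vertical axis with light friction (about 0.6 N at a post) and stays where it is left. Three cups (51 mm outer diameter, 8 mm high walls, floor 12 mm above the origin) 68 mm from the axis, 120 degrees apart, hold a bottle each with 2.5 mm play all round
- post0 (a point): top centre of a round blue finger post standing on the turntable's edge (18 mm diameter, 65 mm tall; this point is at its top, 93 mm above the vanity, the white disc's upper face 65 mm below and the caps of the bottles 15 mm above); on the turntable, 105 mm from its axis, midway between two cups
- post1 (a point): top centre of a round blue finger post standing on the turntable's edge (18 mm diameter, 65 mm tall; this point is at its top, 93 mm above the vanity, the white disc's upper face 65 mm below and the caps of the bottles 15 mm above); on the turntable, 105 mm from its axis, midway between two cups
- post2 (a point): top centre of a round blue finger post standing on the turntable's edge (18 mm diameter, 65 mm tall; this point is at its top, 93 mm above the vanity, the white disc's upper face 65 mm below and the caps of the bottles 15 mm above); on the turntable, 105 mm from its axis, midway between two cups
- green_vial: closed amber pill bottle with a green cap and white label, upright: body 40 mm diameter, 56 mm high, cap 44 mm diameter from 56 to 78 mm above its origin (centre of the underside); about 0.1 kg, loose. The one riding in a cup of the turntable, to be brought to the front; any of the three cups
- white_vial: closed amber pill bottle with a white cap and white label, upright: body 40 mm diameter, 56 mm high, cap 44 mm diameter from 56 to 78 mm above its origin (centre of the underside); about 0.1 kg, loose. Rides in a cup of the turntable
- black_vial: closed amber pill bottle with a black cap and white label, upright: body 40 mm diameter, 56 mm high, cap 44 mm diameter from 56 to 78 mm above its origin (centre of the underside); about 0.1 kg, loose. Rides in a cup of the turntable
- dish: bystander: shallow white ceramic dish, 120 mm diameter, 20 mm high; origin at the centre of its underside
- splitter: bystander: steel pill splitter, 50 x 34 x 20 mm, lying in the dish; origin at the centre of its underside
- magnifier: bystander: dark silicone magnifier stand, base 104 mm diameter, lens ring 84 mm across about 120 mm above the vanity, 150 mm high; origin at the centre of its underside
There are look-alikes about, which are no part of the job. What is shaped like the white_vial but yellow is not meant.

How it is judged:
On the way, in this order (a step that is already met when the one before it is completed fails the run):
1. the spare green-capped bottle stands upright, centred and released on the scale's pan, the lazy Susan's green-capped bottle not being at the front yet (horizontal distance between spare_vial and pan_top below 0.014 m and angle between spare_vial's own z axis and vertical below 0.12 rad and z of spare_vial in the frame of pan_top between -0.005 and 0.005 m and contact force between each of the arm, the fingers and spare_vial below 0.1 N and linear speed of spare_vial below 0.03 m/s and horizontal distance between green_vial and front_spot above 0.03 m), for 0.3 s.
2. the lazy Susan's green-capped bottle is at the front and the gripper holds the turntable still by a post (horizontal distance between green_vial and front_spot below 0.012 m and angular speed of turntable below 0.05 rad/s and contact force between the fingers and turntable above 2 N and (distance between the grasp point and post0 below 0.05 m or distance between the grasp point and post1 below 0.05 m or distance between the grasp point and post2 below 0.05 m)), for 0.3 s.
At the end, for the whole second after the job is handed in: Spare bottle upright, still, untouched, within 14 mm of the pan centre; turntable's green-capped bottle within 12 mm of the front spot; fingers hold the turntable at a post (over 2 N), not turning; its three bottles upright (within 7 degrees) in their cups (all of step 2 and horizontal distance between spare_vial and pan_top below 0.014 m and angle between each of spare_vial, green_vial, white_vial, black_vial's own z axis and vertical below 0.12 rad and z of spare_vial in the frame of pan_top between -0.005 and 0.005 m and contact force between each of the arm, the fingers and spare_vial below 0.1 N and linear speed of spare_vial below 0.03 m/s and z of each of green_vial, white_vial, black_vial in the frame of turntable below 0.017 m); the arm keeps its last pose, push and grip.
It fails at once if the scale's pan is pushed to its stop (over 28 mm down) (value of joint pan above 0.028 m).
It fails at once if the robot touches a bottle on the lazy Susan (over 1 N) (contact force between any of the fingers, the arm and green_vial above 1 N or contact force between any of the fingers, the arm and white_vial above 1 N or contact force between any of the fingers, the arm and black_vial above 1 N).
It fails at once if a bottle on the lazy Susan tips over 20 degrees (angle between any of green_vial, white_vial, black_vial's own z axis and vertical above 0.35 rad).
It fails at once if the dish, the splitter or the magnifier is moved over 20 mm (distance of any of dish, splitter, magnifier from where it was at the start of the episode above 0.02 m).
It also fails if it takes over 69 s, if anything falls off the work surface, if the arm or the gripper's body presses on something with over 40 N, if the wrist force passes 120 N, or if a joint passes its speed limit or range.

## Working session

There is one attempt and no reset: what is moved stays moved. The work goes in short steps, Python scripts to look and compute and a shell command to move; the robot and the scene stay as the last step left them, time stands still between calls to the robot, and variables do not carry over. Pictures are saved under pics/ and viewed, and the job is handed in when it is done.

```bash
mkdir -p pics; ls
cat > h.py <<'E'
import numpy as np, cv2
from workcell import manip, grab_frame, camera_params
def save(n,f,crop=None,s=1):
    im=f[0][:,:,::-1].copy()
    if crop: im=im[crop[1]:crop[3],crop[0]:crop[2]]
    if s!=1: im=cv2.resize(im,None,fx=s,fy=s,interpolation=cv2.INTER_CUBIC)
    cv2.imwrite('pics/'+n,im)
def px2w(name,depth,u,v,d=None):
    p=camera_params(name); u=np.atleast_1d(u).astype(float);v=np.atleast_1d(v).astype(float)
    K=np.array([[p['fx'],0,p['cx']],[0,p['fy'],p['cy']],[0,0,1]])
    x=(u-p['cx'])/p['fx'];y=(v-p['cy'])/p['fy']
    a,b=x.copy(),y.copy()
    for _ in range(30):
        k=1+p['k1']*(a*a+b*b); a=x/k;b=y/k
    if d is None: d=depth[np.round(v).astype(int),np.round(u).astype(int)]
    c=np.stack([a*d,-b*d,-d*np.ones_like(a),np.ones_like(a)])
    return (np.linalg.inv(np.array(p['view']))@c)[:3].T
def w2px(name,P):
    p=camera_params(name);P=np.atleast_2d(P)
    c=(np.array(p['view'])@np.c_[P,np.ones(len(P))].T)
    a=c[0]/-c[2];b=-c[1]/-c[2];k=1+p['k1']*(a*a+b*b)
    return np.c_[p['fx']*a*k+p['cx'],p['fy']*b*k+p['cy']]
E
python3 - <<'E'
from h import *
print(manip.get_state())
for n in('top','side'):
    f=grab_frame(n); save(n+'0.png',f); np.savez(n+'0.npz',i=f[0],d=f[1]); p=camera_params(n);print(p)
E
```

```text
pics
{'clock': 0.0, 'joints': array([-1.22251545,  0.5083354 , -0.23749319,  1.50113174,  0.1257    ,
        1.14892053, -0.15480219]), 'qd': array([-1.18293875e-03,  3.38399572e-03,  4.37982070e-04,  6.62677794e-04,
       -1.66828156e-03,  8.40108742e-06,  9.07784643e-04]), 'joint_torque': array([ 7.30780484e-04, -6.20598578e+01, -2.18625538e+00, -2.49646586e+01,
        1.28066269e-02,  1.20448752e-02, -8.11524757e-06]), 'tool_pos': array([0.15022316, 0.6061526 , 0.23043048]), 'orientation': array([ 0.18919298,  1.56254567, -0.19202562]), 'ft_force': array([ 0.29663881, -0.91128326,  0.48157999]), 'moment': array([-0.02567625, -0.01298521, -0.01326668]), 'gripper_width': 0.08518139188143044}
{'fx': 569.9207462626194, 'fy': 569.9207462626194, 'cx': 319.6205164227408, 'cy': 239.78823049733663, 'k1': -0.0042713305692092815, 'view': array([[ 0.03918905, -0.9992177 ,  0.005311  , -0.02074548],
       [ 0.97588774,  0.03941514,  0.2146848 , -0.56709777],
       [-0.21472618, -0.00323035,  0.97666895, -0.98122299],
       [ 0.        ,  0.        ,  0.        ,  1.        ]])}
{'fx': 500.314981203607, 'fy': 500.314981203607, 'cx': 319.29179225209396, 'cy': 245.4542339684559, 'k1': -0.06280844414910948, 'view': array([[ 0.83766185, -0.54582992, -0.01980693, -0.44361969],
       [ 0.3084215 ,  0.44276989,  0.84192102, -0.25508198],
       [-0.45077577, -0.711354  ,  0.53923713, -0.63076121],
       [ 0.        ,  0.        ,  0.        ,  1.        ]])}
```

View pics/top0.png

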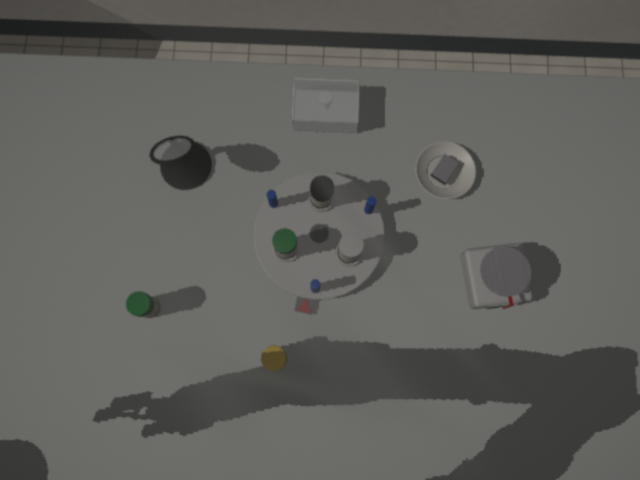

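View pics/side0.png

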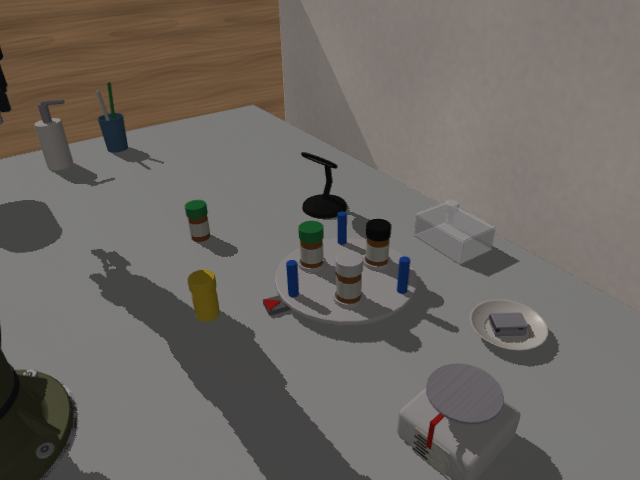

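Top view: there are two green caps. The one at (140,303) stands alone, so it is spare_vial. The one at (285,240) rides on the turntable, so it is green_vial. The yellow bottle at (274,358) is a decoy. The magnifier is at (185,160), the dish at (446,170), the scale at (505,272) and the red arrow at (304,307).

Run:
```python
from h import *
t=np.load('top0.npz');im=t['i'];d=t['d']
class F: pass
save('crop0.png',(im,d),(100,120,420,340),2.4)
hsv=cv2.cvtColor(im,cv2.COLOR_RGB2HSV)
def comps(name,m):
    n,l,s,c=cv2.connectedComponentsWithStats(m.astype(np.uint8))
    for i in range(1,n):
        if s[i,4]<25: continue
        v,u=np.where(l==i);P=px2w('top',d,u,v);ok=d[v,u]>0;P=P[ok]
        z=np.percentile(P[:,2],90);T=P[P[:,2]>z-.006]
        print(name,c[i].round(),s[i,4],'ztop',z.round(3),'ctr',((T.min(0)+T.max(0))/2).round(4),'mean',T.mean(0).round(4),'ext',np.ptp(T,axis=0).round(3))
H,S,V=hsv[...,0],hsv[...,1],hsv[...,2]
comps('green',(H>50)&(H<85)&(S>120)&(V>40))
comps('blue',(H>105)&(H<130)&(S>150)&(V>50))
comps('red',((H<8)|(H>172))&(S>90)&(V>60))
comps('yellow',(H>20)&(H<32)&(S>120)&(V>60))
# scale pan, dish, etc by height
v,u=np.mgrid[230:320,450:560];v=v.ravel();u=u.ravel();P=px2w('top',d,u,v)
T=P[(P[:,2]>.078)&(P[:,2]<.093)];print('pan',T.min(0),T.max(0),(T.min(0)+T.max(0))/2,np.median(T[:,2]))
# disc
v,u=np.mgrid[165:305,245:395];v=v.ravel();u=u.ravel();P=px2w('top',d,u,v)
T=P[(P[:,2]>.023)&(P[:,2]<.033)];print('disc',T.min(0),T.max(0),(T.min(0)+T.max(0))/2,np.median(T[:,2]))
for nm,(a,b,c,e) in dict(mag=(140,120,220,195),dish=(410,135,485,205),box=(285,70,365,138)).items():
    v,u=np.mgrid[b:e,a:c];P=px2w('top',d,u.ravel(),v.ravel());T=P[P[:,2]>.012];print(nm,T.min(0).round(3),T.max(0).round(3))
```

```text
green [131. 305.] 63 ztop 0.079 ctr [0.4343 0.3275 0.0773] mean [0.4335 0.3283 0.0774] ext [0.026 0.015 0.007]
blue [371. 201.] 35 ztop 0.095 ctr [ 0.6363 -0.088   0.0926] mean [ 0.636  -0.0878  0.0926] ext [0.011 0.011 0.005]
red [510. 302.] 43 ztop 0.082 ctr [ 0.4676 -0.3385  0.0805] mean [ 0.4668 -0.338   0.0804] ext [0.016 0.007 0.008]
red [304. 307.] 80 ztop 0.014 ctr [0.4503 0.0277 0.0118] mean [0.4487 0.0268 0.0116] ext [0.018 0.023 0.008]
yellow [274. 357.] 409 ztop 0.08 ctr [0.3535 0.0729 0.0789] mean [0.3535 0.0726 0.0777] ext [0.036 0.04  0.01 ]
pan [ 0.45965051 -0.37430528  0.07845177] [ 0.56484562 -0.28486846  0.09136863] [ 0.51224806 -0.32958687  0.0849102 ] 0.08437109736628962
disc [ 0.463127   -0.11999132  0.02300839] [0.71296819 0.12757873 0.03299085] [0.58804759 0.0037937  0.02799962] 0.027737590336606055
mag [ 0.344 -0.002  0.012] [0.767 0.322 1.08 ]
dish [ 0.344 -0.298  0.012] [ 0.789 -0.002  1.08 ]
box [ 0.344 -0.064  0.012] [0.898 0.066 1.08 ]
```

View pics/crop0.png

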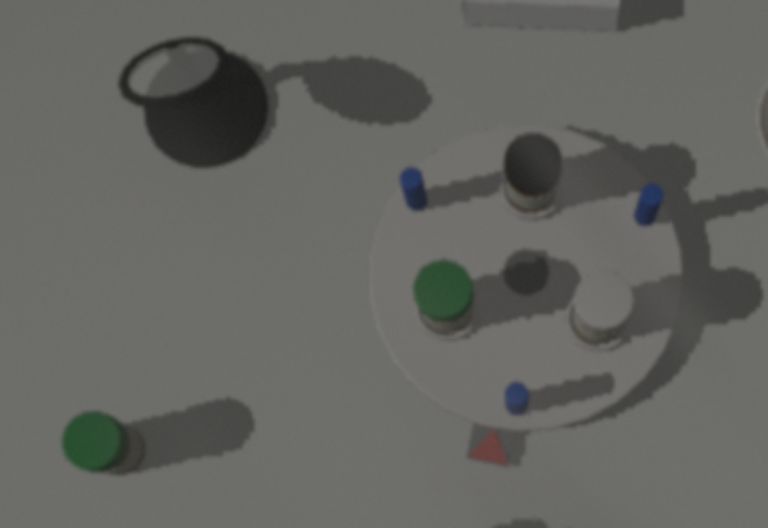

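The crop confirms it: the spare bottle stands alone at about (140,303), and the other green cap, at (285,241), is in a cup on the disc. The masks were too strict, so I'll fit by height instead.

```bash
cat >> h.py <<'E'
def topc(d,u0,v0,z0,R,win=30,tol=.005):
    # centre of disc of radius R at height z0 near pixel
    v,u=np.mgrid[max(0,v0-win):v0+win,max(0,u0-win):u0+win];v=v.ravel();u=u.ravel()
    P=px2w('top',d,u,v);ok=(np.abs(P[:,2]-z0)<tol)&(d[v,u]>0);T=P[ok]
    c=np.median(T[:,:2],axis=0)
    for _ in range(5):
        T=T[np.hypot(*(T[:,:2]-c).T)<R*1.3]; c=(np.percentile(T[:,:2],1,axis=0)+np.percentile(T[:,:2],99,axis=0))/2
    cc,r=cv2.minEnclosingCircle(T[:,:2].astype(np.float32))
    return c.round(4),T[:,:2].mean(0).round(4),np.round([*cc,r],4),len(T),np.median(T[:,2]).round(4)
E
python3 - <<'E'
from h import *
t=np.load('top0.npz');im=t['i'];d=t['d']
for n,a in dict(spare=(139,303,.078,.022),green=(285,240,.108,.022),white=(350,245,.108,.022),black=(321,188,.108,.022),p_left=(271,195,.093,.009,12),p_right=(371,201,.093,.009,12),p_front=(315,285,.093,.009,12),pan=(505,272,.085,.045,40),mag=(180,150,.12,.05,50,.02),soap=(326,105,.045,.06,50,.02)).items(): print(n,topc(d,*a))
v,u=np.mgrid[300:315,295:315];P=px2w('top',d,u.ravel(),v.ravel());
hsv=cv2.cvtColor(im,cv2.COLOR_RGB2HSV)[300:315,295:315].reshape(-1,3)
m=((hsv[:,0]<8)|(hsv[:,0]>172))&(hsv[:,1]>70);T=P[m];print('arrow',T.mean(0),T.min(0),T.max(0))
E
```

```text
spare (array([0.4376, 0.3166]), array([0.4376, 0.3167]), array([0.4384, 0.3173, 0.0225]), 487, np.float64(0.0776))
green (array([0.5553, 0.0643]), array([0.555 , 0.0639]), array([0.5556, 0.0643, 0.0219]), 476, np.float64(0.1076))
white (array([ 0.5517, -0.0533]), array([ 0.5516, -0.0534]), array([ 0.5524, -0.0533,  0.022 ]), 475, np.float64(0.1077))
black (array([0.6553, 0.0021]), array([0.655 , 0.0021]), array([0.6555, 0.002 , 0.0225]), 449, np.float64(0.1078))
p_left (array([0.6424, 0.0937]), array([0.6422, 0.0934]), array([0.6425, 0.0935, 0.0087]), 74, np.float64(0.0924))
p_right (array([ 0.6372, -0.088 ]), array([ 0.637, -0.088]), array([ 0.6372, -0.0881,  0.0089]), 75, np.float64(0.0923))
p_front (array([0.4824, 0.0076]), array([0.4826, 0.0074]), array([0.483 , 0.0073, 0.0089]), 82, np.float64(0.0926))
pan (array([ 0.5178, -0.3295]), array([ 0.5191, -0.3294]), array([ 0.5128, -0.3306,  0.0522]), 1998, np.float64(0.0844))
mag (array([0.7116, 0.27  ]), array([0.7119, 0.2716]), array([0.7075, 0.2701, 0.0412]), 848, np.float64(0.1227))
soap (array([0.8497, 0.0014]), array([0.8439, 0.0015]), array([0.8457, 0.0013, 0.0757]), 2990, np.float64(0.054))
arrow [0.44887625 0.02684606 0.01152106] [0.43945293 0.01456787 0.00737742] [0.4617662  0.04096176 0.01573617]
```

```bash
cat >> h.py <<'E'
from scipy.spatial.transform import Rotation as Ro
def st():
    s=manip.get_state();R=Ro.from_rotvec(s['orientation']).as_matrix()
    print('t',round(s['clock'],2),'pos',s['tool_pos'].round(4),'q',s['joints'].round(2),'f',s['ft_force'].round(1),'w',round(s['gripper_width'],4));print('R cols x,y,z\n',R.round(3));return s,R
def to(target,yaw=None):
    """shift in tool units (total) to target TCP; yaw = angle in world xy of tool y"""
    s,R=st();print('shift(units) now axes',((R.T@(np.array(target)-s['tool_pos']))/.06).round(3))
    if yaw is not None:
        yd=np.array([np.cos(np.radians(yaw)),np.sin(np.radians(yaw)),0]);x=np.array([0,0,-1.]);G=np.stack([x,yd,np.cross(x,yd)],1)
        print('turn(units)',(np.degrees(Ro.from_matrix(R.T@G).as_rotvec())/10).round(3),'shift in final axes',(G.T@(np.array(target)-s['tool_pos'])/.06).round(3))
E
python3 - <<'E'
from h import *
t=np.load('top0.npz');d=t['d']
v,u=np.mgrid[235:310,470:545];v=v.ravel();u=u.ravel();P=px2w('top',d,u,v);T=P[np.abs(P[:,2]-.085)<.006][:,:2]
from scipy.optimize import minimize
f=lambda c:-np.sum(np.hypot(*(T-c).T)<.0455)+50*np.hypot(*(T[np.hypot(*(T-c).T)<.0455].mean(0)-c))
print(minimize(f,[.519,-.329],method='Nelder-Mead',options=dict(initial_simplex=[[.519,-.329],[.525,-.329],[.519,-.323]])).x)
s,R=st()
print(np.degrees(np.arctan2(R[1,1],R[0,1])))
to([.4376,.3166,.20],-14)
E
```

```text
[ 0.51992462 -0.32950535]
t 0.1 pos [0.1502 0.6062 0.2305] q [-1.22  0.51 -0.24  1.5   0.13  1.15 -0.15] f [ 0.3 -0.8 -0.9] w 0.0853
R cols x,y,z
 [[-0.     0.24   0.971]
 [-0.002  0.971 -0.24 ]
 [-1.    -0.002  0.   ]]
76.0913104293612
t 0.1 pos [0.1502 0.6062 0.2305] q [-1.22  0.51 -0.24  1.5   0.13  1.15 -0.15] f [ 0.3 -0.8 -0.9] w 0.0853
R cols x,y,z
 [[-0.     0.24   0.971]
 [-0.002  0.971 -0.24 ]
 [-1.    -0.002  0.   ]]
shift(units) now axes [ 0.514 -3.534  5.81 ]
turn(units) [9.009e+00 7.000e-03 7.000e-03] shift in final axes [0.509 5.815 3.525]
```

```bash
python3 -m inch '[[1,0,0,0,0,0,85],[1,0,0,0,0,0,85],[1,0,0,0,0,0,85],[1,0,0,0,0,0,85],[0,0,0,0,0,0,85]]' 30; python3 -c "
from h import *
to([.4376,.3166,.20],36)"
```

```text
clock: 0.72
tool_pos: [0.1501, 0.6065, 0.2309]
orientation: [0.732, 1.443, -0.734]
ft_force: [-0.1, 0.3, -0.1]
gripper_width: 0.0851
t 0.72 pos [0.1501 0.6065 0.2309] q [-1.33  0.5  -0.06  1.5   0.03  1.14 -0.76] f [-0.1  0.3 -0.1] w 0.0851
R cols x,y,z
 [[ 0.     0.807  0.59 ]
 [-0.001  0.59  -0.807]
 [-1.    -0.     0.001]]
shift(units) now axes [0.52  1.018 6.728]
turn(units) [0.017 0.005 0.003] shift in final axes [0.515 1.037 6.725]
```

```bash
python3 -m inch '[[0,0,0,0.05,0.1,0.67,85],[0,0,0,0.05,0.1,0.67,85],[0,0,0,0.05,0.1,0.67,85],[0,0,0,0.05,0.1,0.67,85],[0,0,0,0.05,0.1,0.67,85],[0,0,0,0.05,0.1,0.67,85],[0,0,0,0.05,0.1,0.67,85],[0,0,0,0.05,0.1,0.67,85],[0,0,0,0.05,0.1,0.67,85],[0,0,0,0.05,0.1,0.67,85]]'; python3 -m inch '[[0,0,0,0,0,0,85],[0,0,0,0,0,0,85]]' ;python3 -c "
from h import *
to([.4376,.3166,.043],36)
f=grab_frame('top');save('top1.png',f);print(topc(f[1],139,303,.078,.022))"
```

```text
clock: 1.98
tool_pos: [0.4363, 0.3161, 0.2011]
orientation: [0.73, 1.445, -0.73]
ft_force: [-0.1, -0.4, 0.3]
gripper_width: 0.0849
clock: 2.22
tool_pos: [0.4351, 0.3175, 0.2011]
orientation: [0.732, 1.445, -0.732]
ft_force: [-0.1, 0.4, -0.2]
gripper_width: 0.0853
t 2.23 pos [0.4351 0.3175 0.2011] q [-0.68  0.4   0.01  1.78 -0.    0.97 -0.04] f [-0.1  0.4 -0.2] w 0.0853
R cols x,y,z
 [[-0.001  0.807  0.591]
 [ 0.     0.591 -0.807]
 [-1.    -0.    -0.001]]
shift(units) now axes [2.635 0.026 0.038]
turn(units) [ 0.024 -0.003  0.003] shift in final axes [2.635 0.025 0.036]
(array([0.4377, 0.3166]), array([0.4376, 0.3166]), array([0.4379, 0.3169, 0.022 ]), 489, np.float64(0.0773))
```

View pics/top1.png

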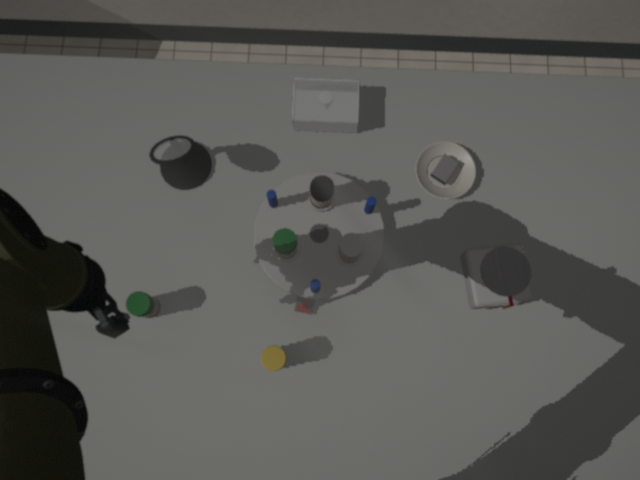

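The gripper shows at about (113,318) in the top view, left of the spare bottle at (140,303). I'll check whether that is just parallax before descending.

```bash
python3 -c "
from h import *
s=manip.get_state();p=s['tool_pos'];print(w2px('top',[p,p+[0,0,.02],[.4376,.3166,.078]]),w2px('side',[p,[.4376,.3166,.078]]))
f=grab_frame('side');save('side1.png',f)
f=grab_frame('top');save('top1c.png',f,(60,230,200,350),5)"
```

```text
[[112.0367512  296.21562489]
 [107.39480501 294.65150112]
 [137.6055978  302.91699229]] [[184.12658088 145.94341679]
 [195.43509886 203.21810041]]
```

View pics/side1.png

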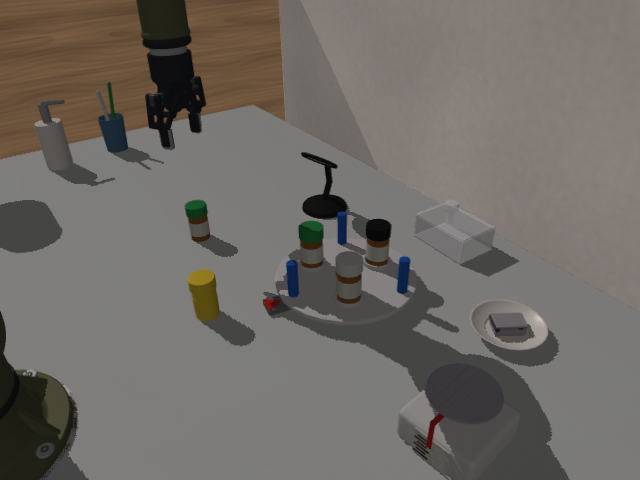

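View pics/top1c.png

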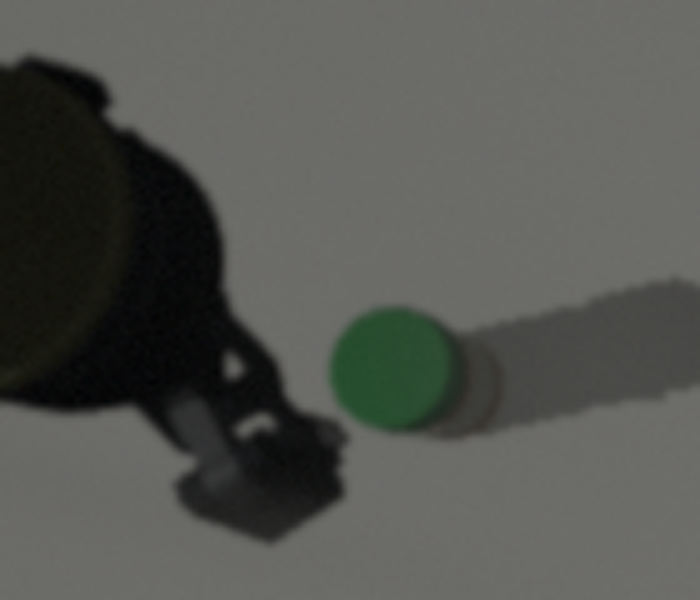

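The side view shows the fingertips at (167,147) and (195,130). Their midpoint matches the projected TCP at (184,146), so the offset is parallax and the alignment is good. Descending.

```bash
python3 -m inch '[[0,0,0,0.4,0.026,0.038,85],[0,0,0,0.4,0,0,85],[0,0,0,0.4,0,0,85],[0,0,0,0.4,0,0,85],[0,0,0,0.4,0,0,85],[0,0,0,0.3,0,0,85],[0,0,0,0.2,0,0,85],[0,0,0,0.13,0,0,85],[0,0,0,0,0,0,85],[0,0,0,0,0,0,85]]';python3 -c "
from h import *
to([.4376,.3166,.043],36)
f=grab_frame('side');save('side2.png',f,(120,120,280,280),4)"
```

```text
clock: 3.62
tool_pos: [0.4384, 0.3165, 0.044]
orientation: [0.734, 1.443, -0.733]
ft_force: [-0.0, -0.0, -0.4]
gripper_width: 0.0852
t 3.62 pos [0.4384 0.3165 0.044 ] q [-0.67  0.6   0.    1.95 -0.    0.59 -0.04] f [-0.  -0.  -0.4] w 0.0852
R cols x,y,z
 [[ 0.001  0.808  0.589]
 [ 0.001  0.589 -0.808]
 [-1.     0.001 -0.   ]]
shift(units) now axes [ 0.017 -0.01  -0.01 ]
turn(units) [ 0.01  -0.    -0.005] shift in final axes [ 0.017 -0.01  -0.01 ]
```

View pics/side2.png

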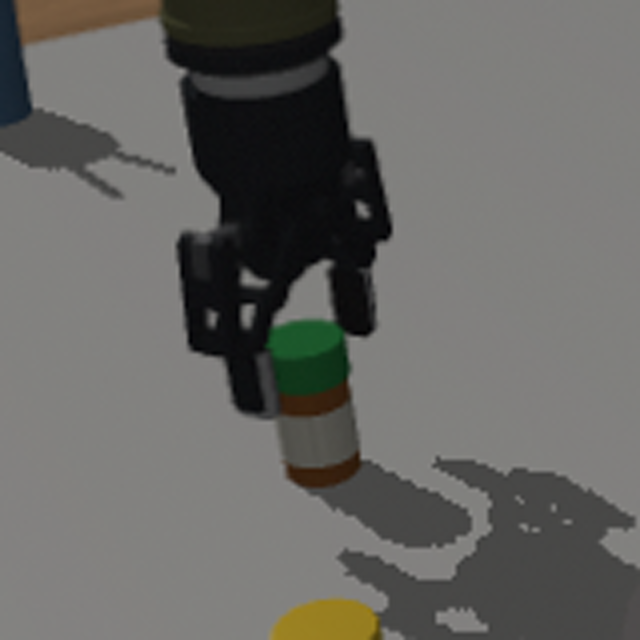

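The bottle is between the fingers. Closing.

```bash
python3 -m inch '[[0,0,0,0,0,0,60],[0,0,0,0,0,0,50],[0,0,0,0,0,0,40],[0,0,0,0,0,0,30],[0,0,0,0,0,0,30],[0,0,0,0,0,0,30]]' 30;python3 -c "
from h import *
st()
f=grab_frame('side');save('side3.png',f,(120,120,280,280),4)"
```

```text
clock: 4.42
tool_pos: [0.4382, 0.3162, 0.0438]
orientation: [0.734, 1.443, -0.734]
ft_force: [-1.2, -0.5, 5.2]
gripper_width: 0.0431
t 4.42 pos [0.4382 0.3162 0.0438] q [-0.67  0.6   0.    1.95 -0.    0.59 -0.04] f [-1.2 -0.5  5.2] w 0.0431
R cols x,y,z
 [[ 0.     0.808  0.589]
 [ 0.     0.589 -0.808]
 [-1.     0.     0.   ]]
```

View pics/side3.png

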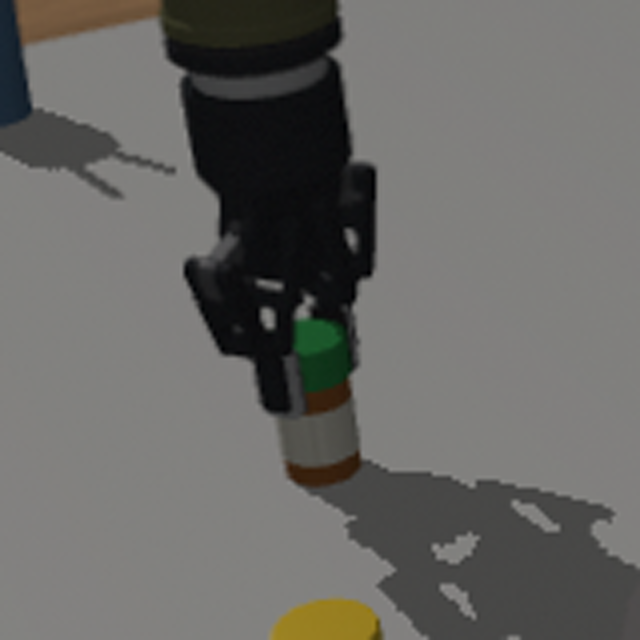

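```bash
python3 -m inch '[[0,0,0,-0.2,0,0,30],[0,0,0,-0.4,0,0,30],[0,0,0,-0.5,0,0,30],[0,0,0,-0.5,0,0,30],[0,0,0,-0.5,0,0,30],[0,0,0,-0.5,0,0,30],[0,0,0,-0.3,0,0,30],[0,0,0,0,0,0,30]]'; python3 -m inch '[[0.7,0,0,0,0,0,30],[0.8,0,0,0,0,0,30],[0.8,0,0,0,0,0,30],[0.8,0,0,0,0,0,30],[0.8,0,0,0,0,0,30],[0.8,0,0,0,0,0,30],[0.8,0,0,0,0,0,30],[0.8,0,0,0,0,0,30],[0.5,0,0,0,0,0,30],[0,0,0,0,0,0,30]]';python3 -c "
from h import *
to([.5195,-.3295,.20],-32)
f=grab_frame('side');save('side4.png',f)"
```

```text
clock: 5.48
tool_pos: [0.4387, 0.3166, 0.2191]
orientation: [0.736, 1.442, -0.732]
ft_force: [0.7, -0.1, -1.5]
gripper_width: 0.0431
clock: 6.72
tool_pos: [0.4376, 0.316, 0.2165]
orientation: [1.604, 0.892, -1.607]
ft_force: [-0.6, 1.2, -1.1]
gripper_width: 0.0432
t 6.72 pos [0.4376 0.316  0.2165] q [-0.88  0.4   0.31  1.75 -0.14  1.01 -1.08] f [-0.6  1.2 -1.1] w 0.0432
R cols x,y,z
 [[-0.001  0.849 -0.528]
 [-0.001 -0.528 -0.849]
 [-1.    -0.     0.002]]
shift(units) now axes [0.288 6.839 8.415]
turn(units) [0.013 0.01  0.002] shift in final axes [0.275 6.858 8.4  ]
```

View pics/side4.png

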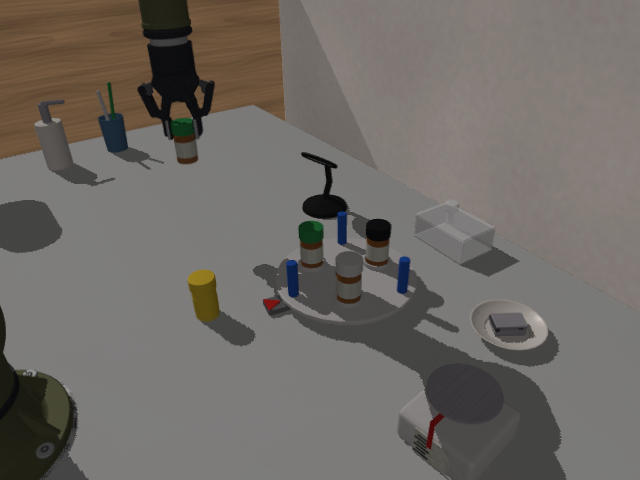

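```bash
python3 -m inch '[[0,0,0,0,0.2,0.25,30],[0,0,0,0,0.4,0.5,30],[0,0,0,0,0.4,0.5,30],[0,0,0,0,0.4,0.5,30],[0,0,0,0,0.4,0.5,30],[0,0,0,0,0.4,0.5,30],[0,0,0,0,0.4,0.5,30],[0,0,0,0,0.4,0.5,30],[0,0,0,0,0.4,0.5,30],[0,0,0,0,0.4,0.5,30]]'; python3 -m inch '[[0,0,0,0,0.4,0.5,30],[0,0,0,0,0.4,0.5,30],[0,0,0,0,0.4,0.5,30],[0,0,0,0,0.4,0.5,30],[0,0,0,0,0.4,0.5,30],[0,0,0,0,0.4,0.5,30],[0,0,0,0,0.4,0.45,30],[0,0,0,0,0.2,0.2,30],[0,0,0,0,0,0,30],[0,0,0,0,0,0,30]]';python3 -c "
from h import *
to([.5195,-.3295,.15],-32)
f=grab_frame('side');save('side5.png',f)
f=grab_frame('top');save('top5.png',f)"
```

```text
clock: 8.02
tool_pos: [0.4802, -0.0489, 0.2176]
orientation: [1.606, 0.892, -1.607]
ft_force: [0.1, 0.1, -0.1]
gripper_width: 0.0432
clock: 9.28
tool_pos: [0.518, -0.3258, 0.2173]
orientation: [1.606, 0.894, -1.606]
ft_force: [1.0, -0.1, -0.1]
gripper_width: 0.0431
t 9.28 pos [ 0.518  -0.3258  0.2173] q [ 0.26  0.52  0.43  1.56 -0.24  1.11  0.19] f [ 1.  -0.1 -0.1] w 0.0431
R cols x,y,z
 [[-0.     0.85  -0.527]
 [ 0.001 -0.527 -0.85 ]
 [-1.    -0.001 -0.001]]
shift(units) now axes [1.122 0.055 0.04 ]
turn(units) [ 0.016 -0.006  0.006] shift in final axes [1.122 0.054 0.039]
```

View pics/side5.png

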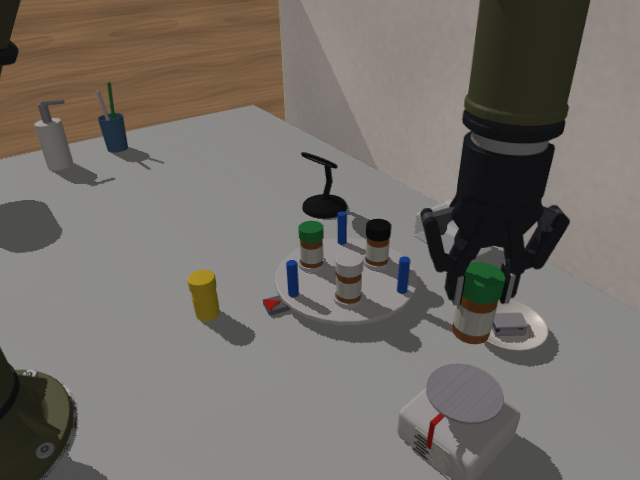

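View pics/top5.png

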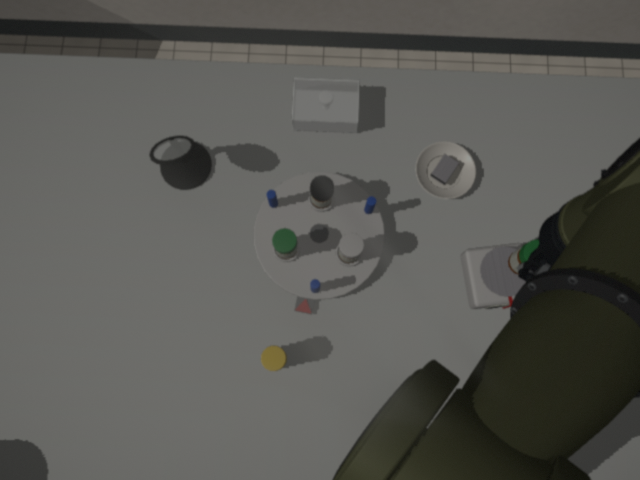

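```bash
python3 -m inch '[[0,0,0,0.2,0.055,0.04,30],[0,0,0,0.3,0,0,30],[0,0,0,0.3,0,0,30],[0,0,0,0.3,0,0,30],[0,0,0,0.15,0,0,30],[0,0,0,0.1,0,0,30],[0,0,0,0,0,0,30],[0,0,0,0,0,0,30]]';python3 -c "
from h import *
to([.5195,-.3295,.123],-32)
print(w2px('side',[[.5195,-.3295,.085],[.5195,-.3295,.086]]))
f=grab_frame('side');save('side6.png',f,(360,220,560,480),2.3)"
```

```text
clock: 10.38
tool_pos: [0.5199, -0.3313, 0.137]
orientation: [1.607, 0.891, -1.606]
ft_force: [0.4, 0.2, -1.0]
gripper_width: 0.0434
t 10.38 pos [ 0.5199 -0.3313  0.137 ] q [ 0.29  0.61  0.4   1.66 -0.28  0.93  0.23] f [ 0.4  0.2 -1. ] w 0.0434
R cols x,y,z
 [[ 0.001  0.849 -0.529]
 [-0.001 -0.529 -0.849]
 [-1.     0.001  0.   ]]
shift(units) now axes [ 0.234 -0.021 -0.022]
turn(units) [ 0.009  0.    -0.005] shift in final axes [ 0.234 -0.021 -0.022]
[[462.976282   388.69287882]
 [463.09707831 388.11655355]]
```

View pics/side6.png

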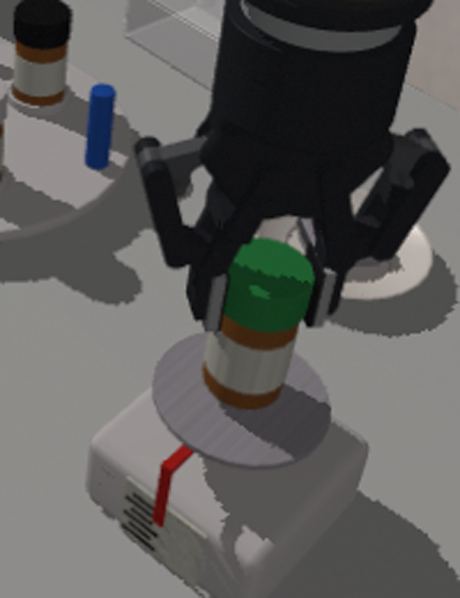

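The bottle hangs upright over the pan: its base is at crop (243,390) and the pan ellipse centre at (242,400), with about 8 mm still to drop. Lowering slowly.

```bash
python3 -m inch '[[0,0,0,0.04,-0.02,-0.02,30],[0,0,0,0.04,0,0,30],[0,0,0,0.04,0,0,30],[0,0,0,0.03,0,0,30],[0,0,0,0.03,0,0,30],[0,0,0,0,0,0,30],[0,0,0,0,0,0,30]]';python3 -c "
from h import *
to([.5195,-.3295,.123],-32)
f=grab_frame('side');save('side7.png',f,(360,220,560,480),2.3)"
```

```text
clock: 11.3
tool_pos: [0.5192, -0.3294, 0.1257]
orientation: [1.606, 0.892, -1.607]
ft_force: [0.1, 1.1, -0.2]
gripper_width: 0.0433
t 11.3 pos [ 0.5192 -0.3294  0.1257] q [ 0.29  0.62  0.39  1.67 -0.28  0.91  0.24] f [ 0.1  1.1 -0.2] w 0.0433
R cols x,y,z
 [[-0.     0.849 -0.529]
 [ 0.    -0.529 -0.849]
 [-1.    -0.     0.   ]]
shift(units) now axes [ 0.045  0.005 -0.001]
turn(units) [0.009 0.    0.   ] shift in final axes [ 0.046  0.005 -0.001]
```

View pics/side7.png

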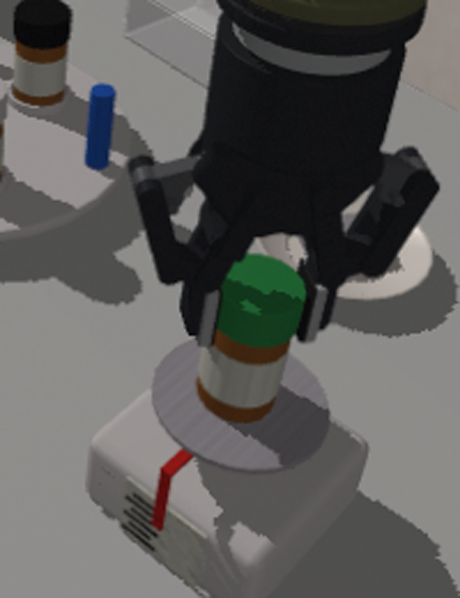

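The pan has sunk about 3 mm (edge from y 333 to 340), so the base is in contact and centred to within a few mm. A little lower, then release.

```bash
python3 -m inch '[[0,0,0,0.03,0,0,30],[0,0,0,0.02,0,0,30],[0,0,0,0,0,0,43],[0,0,0,0,0,0,47],[0,0,0,0,0,0,55],[0,0,0,0,0,0,65],[0,0,0,0,0,0,75],[0,0,0,0,0,0,85],[0,0,0,0,0,0,85],[0,0,0,0,0,0,85]]';python3 -c "
from h import *
st()
f=grab_frame('side');save('side8.png',f,(360,220,560,480),2.3)"
```

```text
clock: 12.6
tool_pos: [0.5192, -0.3294, 0.1227]
orientation: [1.606, 0.892, -1.606]
ft_force: [0.3, -0.2, 0.2]
gripper_width: 0.0853
t 12.6 pos [ 0.5192 -0.3294  0.1227] q [ 0.29  0.62  0.39  1.68 -0.29  0.9   0.24] f [ 0.3 -0.2  0.2] w 0.0853
R cols x,y,z
 [[ 0.     0.849 -0.529]
 [-0.    -0.529 -0.849]
 [-1.     0.     0.   ]]
```

View pics/side8.png

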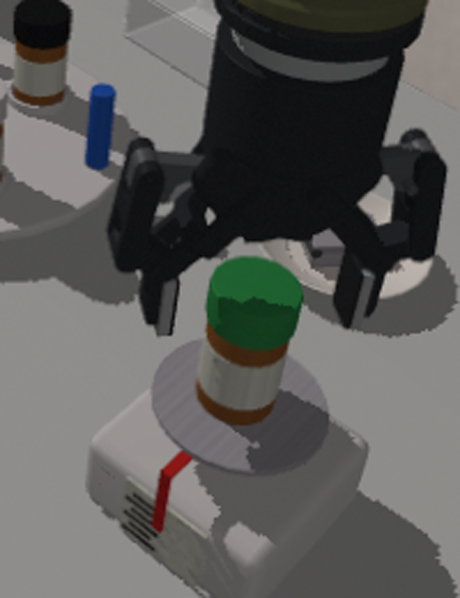

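The bottle stands released. Raising straight up and turning the jaws for the post.

```bash
python3 -m inch '[[0,0,0,-0.15,0,0,85],[0,0,0,-0.3,0,0,85],[0,0,0,-0.4,0,0,85],[0,0,0,-0.4,0,0,85],[0,0,0,-0.4,0,0,85],[0,0,0,0,0,0,85]]'; python3 -m inch '[[0.8,0,0,0,0,0,70],[0.8,0,0,0,0,0,60],[0.9,0,0,0,0,0,60],[0.9,0,0,0,0,0,60],[0.8,0,0,0,0,0,60],[0.8,0,0,0,0,0,60],[0.8,0,0,0,0,0,60],[0,0,0,0,0,0,60]]';python3 -c "
from h import *
to([.4826,.0076,.22],-90)
f=grab_frame('side');save('side9.png',f)"
```

```text
clock: 13.4
tool_pos: [0.52, -0.3303, 0.2242]
orientation: [1.607, 0.888, -1.604]
ft_force: [-0.8, -0.6, -0.1]
gripper_width: 0.0847
clock: 14.4
tool_pos: [0.519, -0.3291, 0.221]
orientation: [2.219, 0.003, -2.222]
ft_force: [-0.4, 1.1, 0.4]
gripper_width: 0.0599
t 14.4 pos [ 0.519  -0.3291  0.221 ] q [ 0.11  0.58  0.71  1.55 -0.4   1.16 -0.66] f [-0.4  1.1  0.4] w 0.0599
R cols x,y,z
 [[-0.001  0.003 -1.   ]
 [ 0.    -1.    -0.003]
 [-1.    -0.     0.001]]
shift(units) now axes [ 0.018 -5.613  0.593]
turn(units) [0.014 0.007 0.001] shift in final axes [ 0.016 -5.611  0.607]
```

View pics/side9.png

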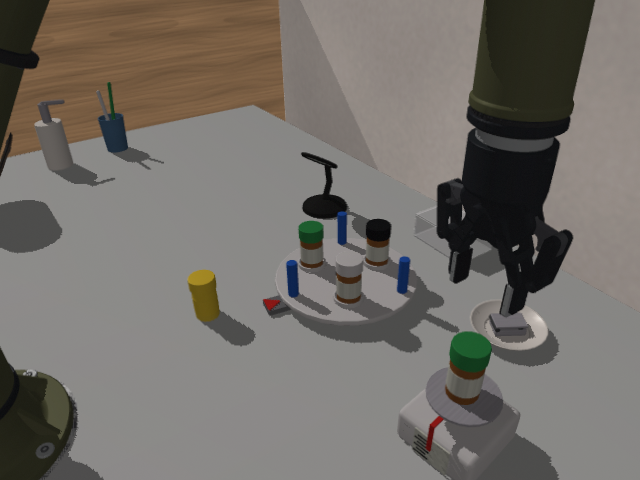

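```bash
python3 -m inch '[[0,0,0,0,-0.3,0.04,60],[0,0,0,0,-0.45,0.05,60],[0,0,0,0,-0.45,0.05,60],[0,0,0,0,-0.45,0.05,60],[0,0,0,0,-0.45,0.05,60],[0,0,0,0,-0.45,0.05,60],[0,0,0,0,-0.45,0.05,60],[0,0,0,0,-0.45,0.05,60],[0,0,0,0,-0.45,0.05,60],[0,0,0,0,-0.45,0.05,60]]'; python3 -m inch '[[0,0,0,0,-0.45,0.05,60],[0,0,0,0,-0.45,0.05,60],[0,0,0,0,-0.4,0.04,60],[0,0,0,0,-0.4,0.02,60],[0,0,0,0,0,0,60],[0,0,0,0,0,0,60]]';python3 -c "
from h import *
to([.4826,.0076,.055],-90)
f=grab_frame('top');save('top10.png',f)
d=f[1]
print('spare',topc(d,495,262,.078+.079,.022,25));
v,u=np.mgrid[235:310,470:545];v=v.ravel();u=u.ravel();P=px2w('top',d,u,v);T=P[np.abs(P[:,2]-.078)<.004][:,:];print('pan',T.min(0),T.max(0),np.median(T[:,2]))
print('post',topc(d,315,285,.093,.009,12))
"
```

```text
clock: 15.7
tool_pos: [0.4886, -0.0665, 0.2217]
orientation: [2.22, 0.006, -2.22]
ft_force: [1.2, 0.0, 0.1]
gripper_width: 0.0598
clock: 16.45
tool_pos: [0.4792, 0.0333, 0.2218]
orientation: [2.22, 0.003, -2.22]
ft_force: [-0.4, -0.8, 0.4]
gripper_width: 0.0603
t 16.45 pos [0.4792 0.0333 0.2218] q [-0.68  0.37  0.78  1.89 -0.31  1.   -1.33] f [-0.4 -0.8  0.4] w 0.0603
R cols x,y,z
 [[ 0.     0.003 -1.   ]
 [-0.    -1.    -0.003]
 [-1.     0.    -0.   ]]
shift(units) now axes [ 2.78   0.428 -0.054]
turn(units) [ 0.015 -0.001 -0.   ] shift in final axes [ 2.78   0.428 -0.056]
spare (array([ 0.5189, -0.317 ]), array([ 0.5187, -0.3179]), array([ 0.5194, -0.3242,  0.0222]), 331, np.float64(0.1572))
pan [ 0.45989332 -0.37317314  0.07421286] [ 0.56435848 -0.28499345  0.08199331] 0.07952158142896282
post (array([0.4821, 0.0049]), array([0.4816, 0.0048]), array([0.482 , 0.0062, 0.0083]), 51, np.float64(0.0922))
```

View pics/top10.png

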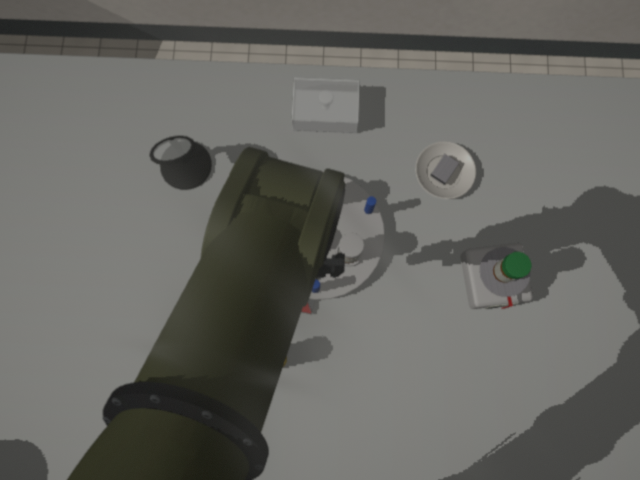

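```bash
python3 -m inch '[[0,0,0,0,0.25,-0.05,60],[0,0,0,0,0.18,0,60],[0,0,0,0.4,0,0,60],[0,0,0,0.4,0,0,60],[0,0,0,0.4,0,0,60],[0,0,0,0.2,0,0,60],[0,0,0,0,0,0,60],[0,0,0,0,0,0,60]]';python3 -c "
from h import *
to([.4826,.0076,.055],-90)
f=grab_frame('top');d=f[1]
print('spare',topc(d,515,265,.157,.022,30))
print('post',topc(d,315,285,.093,.009,12))
f=grab_frame('side');save('side11.png',f,(200,80,440,340),2.3)
"
```

```text
clock: 17.5
tool_pos: [0.4832, 0.0073, 0.1384]
orientation: [2.222, 0.001, -2.22]
ft_force: [-0.1, 0.6, 0.1]
gripper_width: 0.0598
t 17.5 pos [0.4832 0.0073 0.1384] q [-0.54  0.48  0.7   2.   -0.43  0.81 -1.17] f [-0.1  0.6  0.1] w 0.0598
R cols x,y,z
 [[ 0.001  0.001 -1.   ]
 [-0.    -1.    -0.001]
 [-1.     0.    -0.001]]
shift(units) now axes [ 1.39  -0.006  0.012]
turn(units) [ 0.006 -0.006 -0.   ] shift in final axes [ 1.39  -0.006  0.01 ]
spare (array([ 0.5186, -0.3259]), array([ 0.5186, -0.3256]), array([ 0.5195, -0.3266,  0.0223]), 561, np.float64(0.1575))
  return _methods._mean(a, axis=axis, dtype=dtype,
  ret = um.true_divide(
Traceback (most recent call last):
  File "h.py", line 29, in topc
    T=T[np.hypot(*(T[:,:2]-c).T)<R*1.3]; c=(np.percentile(T[:,:2],1,axis=0)+np.percentile(T[:,:2],99,axis=0))/2
                                            ~~~~~~~~~~~~~^^^^^^^^^^^^^^^^^^
IndexError: index -1 is out of bounds for axis 0 with size 0
```

The spare bottle sits about 4 mm from the pan centre (limit 14 mm). Side check over the post:

```bash
python3 -c "
from h import *
f=grab_frame('side');save('side11.png',f,(200,80,440,340),2.3)
"
```

View pics/side11.png

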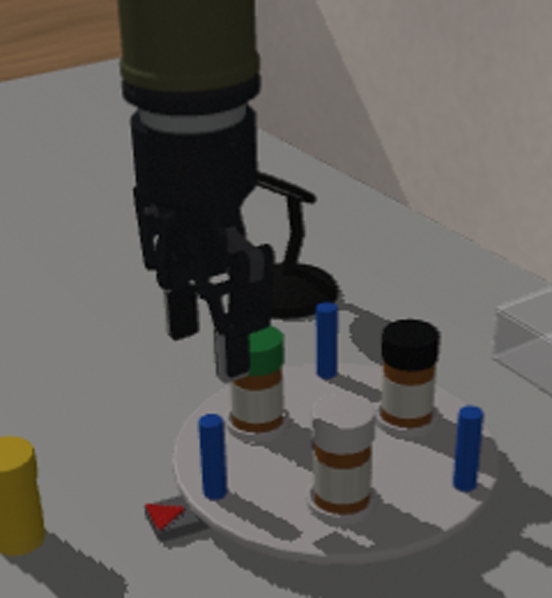

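The fingers (crop x 180 and 232) straddle the post at (211,420). Descending and gripping.

```bash
python3 -m inch '[[0,0,0,0.3,0,0.01,60],[0,0,0,0.3,0,0,60],[0,0,0,0.3,0,0,60],[0,0,0,0.25,0,0,60],[0,0,0,0.2,0,0,60],[0,0,0,0,0,0,60],[0,0,0,0,0,0,60]]';python3 -c "
from h import *
st()
f=grab_frame('side');save('side12.png',f,(200,80,440,340),2.3)
"
```

```text
clock: 18.48
tool_pos: [0.4824, 0.0076, 0.057]
orientation: [2.221, 0.001, -2.22]
ft_force: [-0.7, -0.4, -0.4]
gripper_width: 0.0601
t 18.48 pos [0.4824 0.0076 0.057 ] q [-0.45  0.59  0.58  2.09 -0.56  0.61 -1.05] f [-0.7 -0.4 -0.4] w 0.0601
R cols x,y,z
 [[ 0.001  0.001 -1.   ]
 [-0.    -1.    -0.001]
 [-1.     0.    -0.001]]
```

View pics/side12.png

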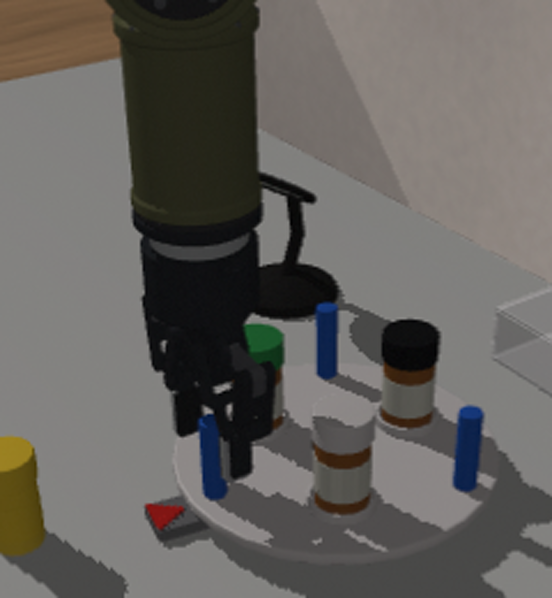

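The post is between the pads. Closing.

```bash
python3 -m inch '[[0,0,0,0,0,0,40],[0,0,0,0,0,0,25],[0,0,0,0,0,0,15],[0,0,0,0,0,0,8],[0,0,0,0,0,0,8],[0,0,0,0,0,0,8]]' 30;python3 -c "
from h import *
st()
f=grab_frame('side');save('side13.png',f,(200,80,440,340),2.3)
"
```

```text
clock: 19.27
tool_pos: [0.4823, 0.0077, 0.057]
orientation: [2.221, 0.002, -2.22]
ft_force: [-1.0, 0.3, 5.6]
gripper_width: 0.0174
t 19.27 pos [0.4823 0.0077 0.057 ] q [-0.45  0.59  0.58  2.09 -0.56  0.61 -1.05] f [-1.   0.3  5.6] w 0.0174
R cols x,y,z
 [[ 0.     0.001 -1.   ]
 [ 0.    -1.    -0.001]
 [-1.    -0.    -0.   ]]
```

View pics/side13.png

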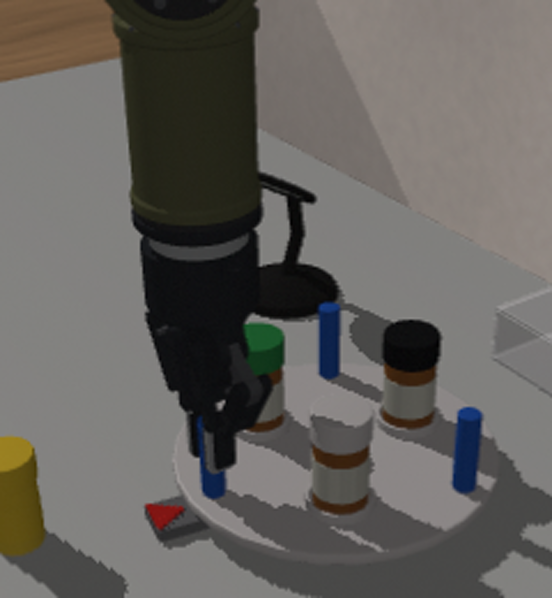

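Gripped: 17.4 mm opening on the 18 mm post. Turning counter-clockwise in 3° steps, first half.

```bash
python3 -m inch '[[-0.3,0,0,0,0.092,0,8],[-0.3,0,0,0,0.092,0,8],[-0.3,0,0,0,0.092,0,8],[-0.3,0,0,0,0.092,0,8],[-0.3,0,0,0,0.092,0,8],[-0.3,0,0,0,0.092,0,8],[-0.3,0,0,0,0.092,0,8],[-0.3,0,0,0,0.092,0,8],[0,0,0,0,0,0,8],[0,0,0,0,0,0,8]]';python3 -c "
from h import *
s,R=st();c=np.array([.5874,.0044]);p=s['tool_pos'][:2]-c;print('r',np.hypot(*p),'ang',np.degrees(np.arctan2(p[1],p[0]))%360,'yaw',np.degrees(np.arctan2(R[1,1],R[0,1])))
f=grab_frame('side');save('side14.png',f,(200,80,440,340),2.3)
f=grab_frame('top');save('top14.png',f)
"
```

```text
clock: 20.58
tool_pos: [0.4895, -0.0359, 0.0569]
orientation: [1.989, 0.424, -1.991]
ft_force: [-3.3, -1.6, 7.9]
gripper_width: 0.0172
t 20.57 pos [ 0.4895 -0.0359  0.0569] q [-0.28  0.57  0.45  2.07 -0.44  0.59 -0.67] f [-3.3 -1.6  7.9] w 0.0172
R cols x,y,z
 [[-0.001  0.407 -0.913]
 [-0.    -0.913 -0.407]
 [-1.    -0.     0.001]]
r 0.10587949101054929 ang 202.36301398779636 yaw -65.95429239914651
```

View pics/side14.png

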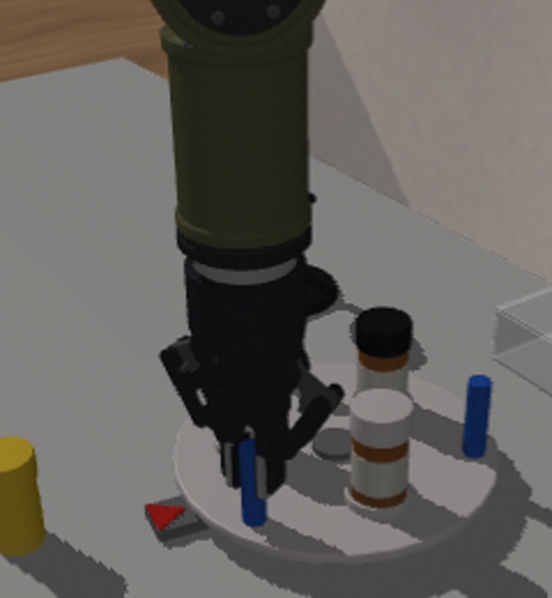

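View pics/top14.png

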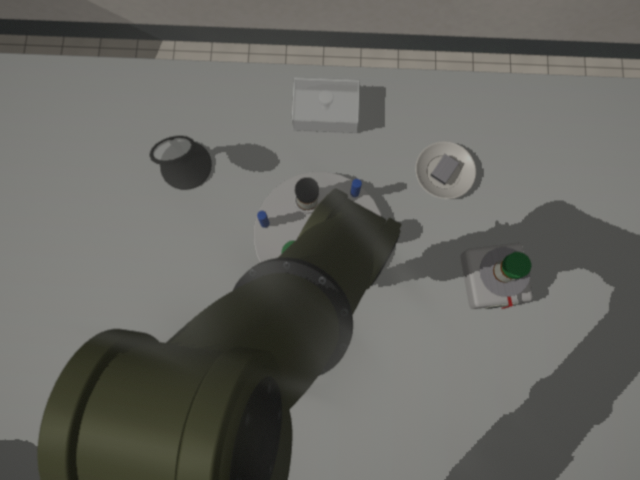

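Everything rides along. The post is at 202.4° and its target is about 230.8°, so I'll turn the remaining 28.5°.

```bash
python3 -m inch '[[-0.317,0,0,0,0.097,-0.002,8],[-0.317,0,0,0,0.097,-0.002,8],[-0.317,0,0,0,0.097,-0.002,8],[-0.317,0,0,0,0.097,-0.002,8],[-0.317,0,0,0,0.097,-0.002,8],[-0.317,0,0,0,0.097,-0.002,8],[-0.317,0,0,0,0.097,-0.002,8],[-0.317,0,0,0,0.097,-0.002,8],[-0.317,0,0,0,0.097,-0.002,8],[0,0,0,0,0,0,8]]';python3 -m inch '[[0,0,0,0,0,0,8],[0,0,0,0,0,0,8]]';python3 -c "
from h import *
s,R=st();c=np.array([.5874,.0044]);p=s['tool_pos'][:2]-c;print('r',np.hypot(*p),'ang',np.degrees(np.arctan2(p[1],p[0]))%360,'yaw',np.degrees(np.arctan2(R[1,1],R[0,1])))
f=grab_frame('side');save('side15.png',f);np.savez('side15.npz',i=f[0],d=f[1])
f=grab_frame('top');save('top15.png',f);np.savez('top15.npz',i=f[0],d=f[1])
"
```

```text
clock: 21.92
tool_pos: [0.5206, -0.0784, 0.0569]
orientation: [1.67, 0.825, -1.674]
ft_force: [-6.9, -5.3, 10.0]
gripper_width: 0.0171
clock: 22.18
tool_pos: [0.5204, -0.0783, 0.057]
orientation: [1.67, 0.825, -1.675]
ft_force: [-6.4, -4.6, 8.9]
gripper_width: 0.0173
t 22.18 pos [ 0.5204 -0.0783  0.057 ] q [-0.1   0.59  0.3   1.98 -0.28  0.62 -0.27] f [-6.4 -4.6  8.9] w 0.0173
R cols x,y,z
 [[-0.002  0.794 -0.609]
 [-0.002 -0.609 -0.794]
 [-1.    -0.001  0.003]]
r 0.10640165396052796 ang 230.96967444941708 yaw -37.48407380275304
```

View pics/side15.png

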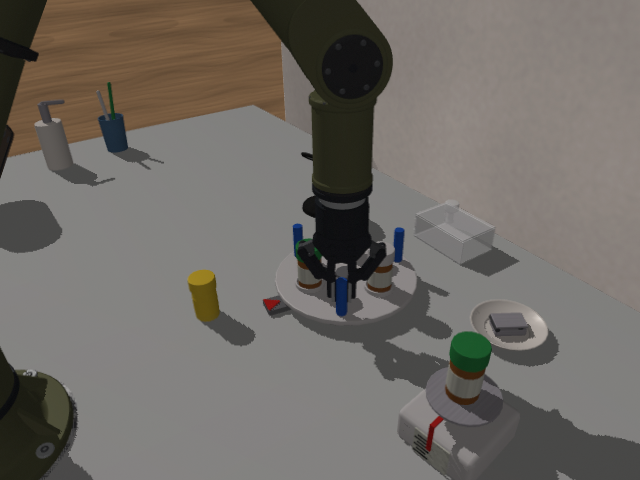

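View pics/top15.png

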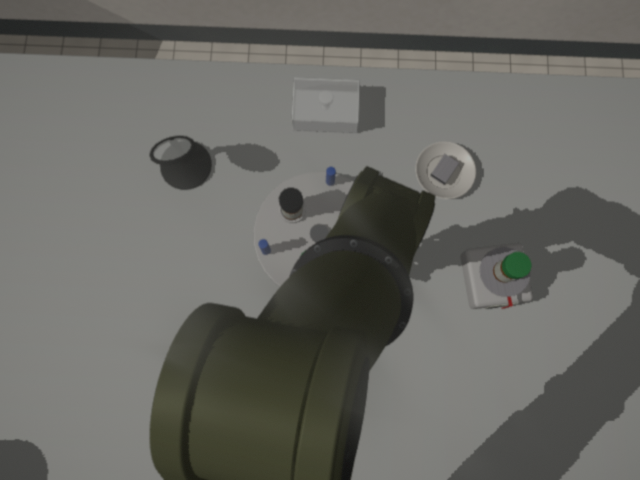

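```bash
python3 -c "
from h import *
d=np.load('top15.npz')['d'];c=np.array([.5874,.0044])
for n,a in dict(pr=(331,175,.093,.009,12),pl=(264,246,.093,.009,12),black=(291,200,.108,.022),spare=(515,265,.157,.022,30)).items():
    r=topc(d,*a);p=r[0]-c;print(n,r,np.degrees(np.arctan2(p[1],p[0])),np.hypot(*p))
fs=np.array([.5874,.0044])+.068*np.array([np.cos(np.radians(170.8)),np.sin(np.radians(170.8))]);print(w2px('side',[[*fs,.030],[*fs,.108],[.4489,.0268,.0115]]))
i=np.load('side15.npz');save('side15c.png',(i['i'],0),(230,200,450,350),3.6)
"
```

```text
pr (array([ 0.6915, -0.013 ]), array([ 0.6908, -0.0129]), array([ 0.6916, -0.0136,  0.0092]), 74, np.float64(0.0922)) -9.489095934821282 0.10554416137333222
pl (array([0.5505, 0.1026]), array([0.5505, 0.1024]), array([0.5512, 0.1028, 0.0092]), 78, np.float64(0.0925)) 110.59440008131813 0.10490400373674974
black (array([0.6306, 0.0563]), array([0.6303, 0.0565]), array([0.6307, 0.0566, 0.0225]), 460, np.float64(0.1077)) 50.2270203601429 0.06752666140125692
spare (array([ 0.5186, -0.3257]), array([ 0.5186, -0.3255]), array([ 0.5188, -0.3263,  0.0228]), 560, np.float64(0.1577)) -101.77314074726833 0.3371934904472505
[[309.55892722 281.85970085]
 [308.11010052 243.57556235]
 [270.59867316 301.60873634]]
```

View pics/side15c.png

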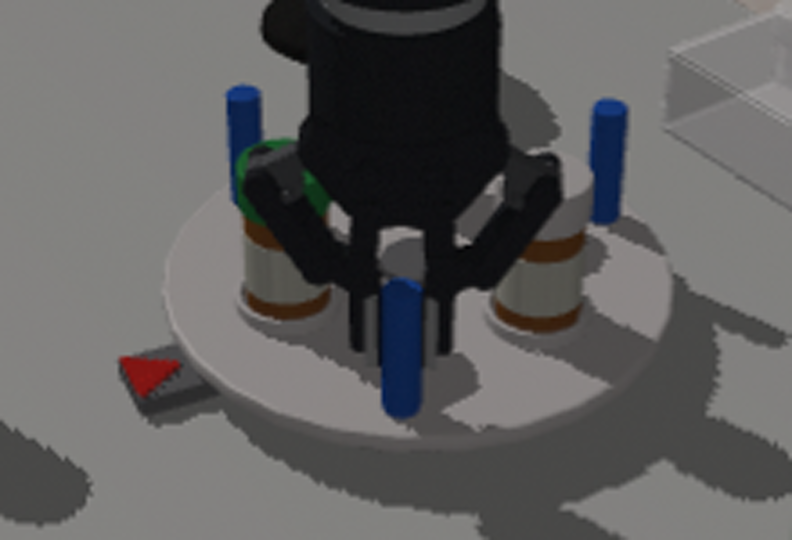

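The two free posts (−9.5°, 110.6°) and the black vial (50.2°) put the green vial at about 170.5°, against the arrow at 170.8°. All three bottles look upright in the crop, and the post at (401,345) sits between the pads. I'll hold a moment, then hand in.

```bash
python3 -m inch '[[0,0,0,0,0,0,8],[0,0,0,0,0,0,8],[0,0,0,0,0,0,8],[0,0,0,0,0,0,8],[0,0,0,0,0,0,8],[0,0,0,0,0,0,8]]' 30; python3 -c "
from h import *
d=grab_frame('top')[1];c=np.array([.5874,.0044])
r=topc(d,264,246,.093,.009,12);p=r[0]-c;print(r[0],np.degrees(np.arctan2(p[1],p[0])))
print(st()[0]['qd'].round(3));print(manip.sign_off())"
```

```text
clock: 23.02
tool_pos: [0.5204, -0.0782, 0.057]
orientation: [1.67, 0.825, -1.675]
ft_force: [-6.1, -5.6, 8.9]
gripper_width: 0.0174
[0.5507 0.1027] 110.47296160423512
t 23.07 pos [ 0.5204 -0.0782  0.057 ] q [-0.1   0.59  0.3   1.98 -0.28  0.62 -0.27] f [-5.3 -6.   8.6] w 0.0174
R cols x,y,z
 [[-0.002  0.794 -0.609]
 [-0.002 -0.609 -0.794]
 [-1.    -0.001  0.003]]
[ 0.001  0.    -0.002 -0.002 -0.001 -0.002 -0.001]
the job is handed in; nothing more can be done
None
```

The spare green-capped bottle is standing released on the scale's pan, and the lazy Susan's green-capped bottle is at the red arrow with the gripper still holding a post. I handed the job in at about 23 s, and the hand-in gave no verdict.

- **Scale:** the spare bottle measured about 4 mm from the pan centre (limit 14 mm) and looked upright. The pan was about 5–6 mm down, far from its stop.
- **Lazy Susan:** I turned it about 52° counter-clockwise by the front post. The two free posts and the black-capped bottle put the green-capped bottle at about 170.5°, against 170.8° for the arrow. That is under 1 mm off, plus up to 2.5 mm of play in the cup. I worked this out from the other markers because the arm hid the bottle from the top camera.
- **Hold:** the gripper was closed at 30 N on the post (17.4 mm opening) and still. It felt a steady sideways load of about 8 N and 9 N vertically, probably because my estimate of the turning axis is slightly off. I left that as it was.
- **Everything else:** the three bottles on the turntable looked upright in their cups, and the dish, splitter and magnifier looked unmoved in the last views. I judged those by eye and did not measure them.

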